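Stand the meter up on its fold-out leg

TASK

The hand-held meter lies face down on the bench. Fold the leg on its back fully out to its stop, then stand the meter up on the rubber pad, leaning back on the leg, squarely with the pad and with its display toward the robot, bottom edge and leg both on the pad. Leave the tape, the sanding block and the pliers where they are.

Things in the scene. Friction and masses are not known exactly. Their poses are not given: they have to be found in the camera images.
- meter_center (a point): Centre of the loose hand-held meter: grey slab 150 long, 64 wide, 32 thick, 0.36 kg, starts face down on the bench (centre 16 mm up). +x to its top (display) end, which starts roughly to the robot's right; y across its width; +z out of its back; display, dial and sockets look along -z. Grip its flat flanks across the width. With the leg out it also stands freely upright on its flat bottom end.
- meter_base (a point): Middle of the edge between the meter's bottom end and its back (75 mm along -x and 16 mm along +z from the centre; same axes). The meter turns over this edge when it is leaned back from upright.
- stand_hinge (a point): Middle of the hinge of the folding leg on the meter's back: 40 mm along +x and 22 mm along +z from the meter's centre; the hinge axis is the meter's y. Two hinge ears, 57 mm over all, stand 10 mm proud of the back.
- stand_foot (a point): Centre of the leg's foot: a round rubber bar 16 mm in diameter and 44 mm long across the meter, at the free end of the light metal leg, 103 mm from the hinge. Folded, it lies on the meter's back near the bottom end, its centre 8 mm above the back, and its two ends can be pinched from above.
- meter_stand (a joint): Angle of the leg: 0 folded flat on the back, 0.85 rad fully out at its stop; opening lifts the foot away from the back. A stiff hinge (about 0.5 N at the foot moves it): the leg stays where it is left. Standing on the fully opened leg, the meter leans back about 25 degrees from upright, its foot about 0.09 m behind its bottom edge.
- pad_top (a point): Centre of the top of the dark rubber pad fixed on the bench, 190 mm (x) by 160 mm (y) and 3 mm thick. Its +x axis points away from the robot (turned at most 0.3 rad); the meter's display must face its -x side.
- tape: Roll of masking tape lying flat, 103 mm across, 25 mm high, behind the work; leave it. Origin at the centre of its underside.
- sander: Brown sanding block 45x70x28 mm behind the work; leave it. Origin at the centre of its underside.
- pliers: Red-handled pliers 167 mm long lying flat, 10 mm high, behind the work; leave them. Origin at the centre of the underside.
Not all that is in view belongs to the job. Leave any green or red look-alike of the part that bears meter_center alone.

How it is judged:
On the way:
1. the leg is folded out to its stop (over 0.75 rad) before the meter is stood up (value of joint meter_stand above 0.75 rad and angle between meter_center's own x axis and vertical above 0.9 rad), for 0.2 s.
At the end, for the whole second after the job is handed in: Leg out over 0.75 rad; meter leaning back on it 0.28 to 0.60 rad from upright, its base edge and the leg's foot both down on the pad (within 96 mm of its centre along x; 48 and 60 mm sideways), display toward the robot, square with the pad within 0.35 rad (value of joint meter_stand above 0.75 rad and angle between meter_center's own x axis and vertical between 0.28 and 0.6 rad and angle between meter_center's own z axis and vertical above 1.75 rad and height (world z) of meter_base below 0.01 m and height (world z) of stand_foot below 0.018 m and x of meter_base in the frame of pad_top between -0.096 and 0.02 m and x of stand_foot in the frame of pad_top between -0.03 and 0.096 m and y of meter_base in the frame of pad_top between -0.048 and 0.048 m and y of stand_foot in the frame of pad_top between -0.06 and 0.06 m and angle between the y axis of meter_center and the y axis of pad_top, either way round below 0.35 rad); the robot touches nothing.
It fails at once if the tape is moved by more than 20 mm (distance of tape from where it was at the start of the episode above 0.02 m).
It fails at once if the sanding block is moved by more than 20 mm (distance of sander from where it was at the start of the episode above 0.02 m).
It fails at once if the pliers is moved by more than 20 mm (distance of pliers from where it was at the start of the episode above 0.02 m).
It also fails if it takes over 67 s, if anything falls off the work surface, if the arm or the gripper's body presses on something with over 40 N, if the wrist force passes 120 N, or if a joint passes its speed limit or range.

ROBOT

A 6-joint arm with a two-finger parallel gripper is mounted at the origin on a cart in front of the work surface, level with it; the furniture and walls round the work are solid. World frame = base frame: x ahead of the robot, y to its left, z up, the work surface at z = 0. Lengths are in m, angles in rad, forces in N, time in s.
With the tool pointing down it reaches from about 0.2 to 0.875 m from the base axis. Payload 3.4 kg.
Tool frame: the origin (TCP) lies on the centre line of the jaws, within the pads' length; the fingertips stand 17 mm ahead of it and the grasp point (between the pads) lies 2 mm behind it; z points along the fingers, y is the line along which they close (so a half turn about z gives the same grasp; the last joint's range is limited). The gripper opens to 94 mm and grips with 3 to 60 N. Pads are 16 mm wide; open, the fingers measure 119 mm over their backs; the gripper's body (75 mm by 177 mm) begins 78 mm behind the grasp point.
Start: joints at [-1.343, 0.276, 1.505, -0, 1.361, -0.121], TCP at [0.197, -0.54, 0.222] pointing down, gripper open.
Joint ranges: [-2.89, 2.89], [-0.75, 2.08], [0.22, 2.7], [-1.18, 4.32], [0.11, 2.71], [-2.7, 2.7]. Speed limits (rad/s): [2.57, 2.57, 3.14, 3.14, 3.14, 3.14].

INTERFACE

Orientations are given as a 3x3 rotation matrix whose columns are the frame's x, y, z axes.
In Python, from bench import telemetry, cams, workorder gives the robot as it stands.
- The arm moves only by the tool carry_out, never from a script. Its argument "commands" is one flat list of numbers, 7 for each row, row after row: the closure, from -1 (fully open) to 1 (shut), so that 0 is half open, then the shift along the tool's x, y, z each as a share of 0.1 m, from -1 to 1, then the turn, a rotation vector about the tool's x, y, z each as a share of 2 pi rad, from -1 to 1. A call has 1 to 12 rows; each row is the pose to reach, as a shift and turn from the pose commanded when the call began, along the tool's axes at that moment, turning the shorter way round; what a row does not reach only later rows make up. A row lasts 1/10 s, in which the tool goes at most 50 mm and 8.59 degrees, less where a joint would pass 70% of its speed; a pose out of reach is approached as far as the arm can. A call with a number of a shift or a turn outside -1 to 1 is refused whole. A call with a gripper value outside its range is refused whole. The fingers move at their own pace and stop on an object; the grip force is fixed at half the most. Time passes only in rows, so rows that repeat a pose let the fingers close. It gives the time, the measured TCP pose, the force, the opening and the grip force at its end, in the units of the state.
- telemetry.get_state(): the state, without advancing time (a new reading comes with each control period).
- cams.snapshot(name): name is "side" or "top" or "wrist"; returns a dict with "image" (384x512x3 uint8, red, green, blue), "fx", "fy", "cx", "cy" (pixels), "world_from_camera" (4x4, takes a point from camera to world coordinates); the wrist camera has in their place "tool_from_camera" (4x4, takes a point from camera to tool coordinates, whose origin is the TCP and whose axes are the flange's). Camera axes: x right, y up, looking along -z (the intrinsics and any distortion apply to the point x, -y, -z); pixel columns grow to the right and rows downward; lengths in m; the calibration is good to about 2 mm. A picture is of the moment at which its call begins: read the wrist's pose just before it. There is no depth.
- workorder.job_done(): hands the job in; it is judged then, once.
The state is a dict: "t": time; "joint_pos": joint angles; "qvel": joint speeds; "effort": joint torques, N m; "eef_pos": TCP position; "tcp_rot": TCP orientation; "ft_force": force on the tool from outside, world axes, zero at the start; "ft_torque": the same for the moment, N m; "width": opening from 0.0 (shut) to 1.0 (fully open); "grip_force": force on a finger pad.
Only numpy, scipy, OpenCV 4.12 (cv2) and the standard library are available. Lean on these libraries where they do the work, as an engineer would, in place of code of your own. Each camera call takes 0.05 s, during which the arm holds its last target. There are 200 camera calls.

## Working session

There is one attempt and no reset: what is moved stays moved. The work goes in short steps, Python scripts to look and compute and a tool call to move; the robot and the scene stay as the last step left them, time stands still between calls to the robot, and variables do not carry over. Pictures are saved under pics/ and viewed, at most 10 in all, crops included, and the job is handed in when it is done.

Besides the shell and the picture viewer there is one more tool, called after "Request:" as name(argument=value, ...) on one line, values as JSON. carry_out: Moves the arm, as the interface text tells. Shift numbers are shares of 0.1 m and turn numbers shares of 2 pi rad, none past 1 either way. Its arguments: {"type":"object","properties":{"commands":{"type":"array","items":{"type":"number","minimum":-1,"maximum":1}}},"required":["commands"]}

```bash
mkdir -p pics; cat > h.py <<'E'
import numpy as np, cv2, json
from bench import telemetry, cams, workorder
def snap(n,f):
    s=telemetry.get_state(); d=cams.snapshot(n)
    if n=="wrist":
        T=np.eye(4);T[:3,:3]=s["tcp_rot"];T[:3,3]=s["eef_pos"]; W=T@np.array(d["tool_from_camera"])
    else: W=np.array(d["world_from_camera"])
    cv2.imwrite(f"pics/{f}.png",d["image"][:,:,::-1])
    json.dump(dict(K=[d["fx"],d["fy"],d["cx"],d["cy"]],W=W.tolist(),extra=[k for k in d]),open(f"pics/{f}.json","w"))
    return d
def px(f,u,v,z):
    c=json.load(open(f"pics/{f}.json"));fx,fy,cx,cy=c["K"];W=np.array(c["W"])
    r=W[:3,:3]@np.array([(u-cx)/fx,-(v-cy)/fy,-1]);o=W[:3,3]
    return (o+r*(z-o[2])/r[2]).round(4)
def proj(f,p):
    c=json.load(open(f"pics/{f}.json"));fx,fy,cx,cy=c["K"];W=np.linalg.inv(np.array(c["W"]))
    q=W@np.r_[p,1];return np.round([cx+fx*q[0]/-q[2],cy+fy*q[1]/q[2]],1)
E
python3 - <<'E'
from h import *
for n in("top","side"):
    d=snap(n,n+"0");print([k for k in d],d["fx"],np.round(d["world_from_camera"],2).tolist())
a=cv2.imread("pics/top0.png");cv2.imwrite("pics/top0b.png",cv2.resize(a,(800,600),interpolation=cv2.INTER_CUBIC))
s=telemetry.get_state();print(s["t"],s["eef_pos"],np.round(s["tcp_rot"],3).tolist(),s["ft_force"],s["width"])
E
```

```text
['image', 'fx', 'fy', 'cx', 'cy', 'world_from_camera'] 433.04796779598104 [[0.02, 0.99, -0.15, 0.44], [-1.0, 0.02, 0.0, 0.03], [0.01, 0.15, 0.99, 1.19], [0.0, 0.0, 0.0, 1.0]]
['image', 'fx', 'fy', 'cx', 'cy', 'world_from_camera'] 471.64218989339275 [[-0.96, 0.16, -0.24, 0.29], [-0.29, -0.58, 0.77, 1.04], [-0.01, 0.8, 0.6, 0.85], [0.0, 0.0, 0.0, 1.0]]
0.1 [ 0.19640733 -0.53992478  0.22171619] [[0.94, 0.342, -0.0], [0.342, -0.94, 0.002], [0.0, -0.002, -1.0]] [ 0.1548603  -0.12652442  0.00595526] 1.0034688194796688
```

View pics/top0b.png

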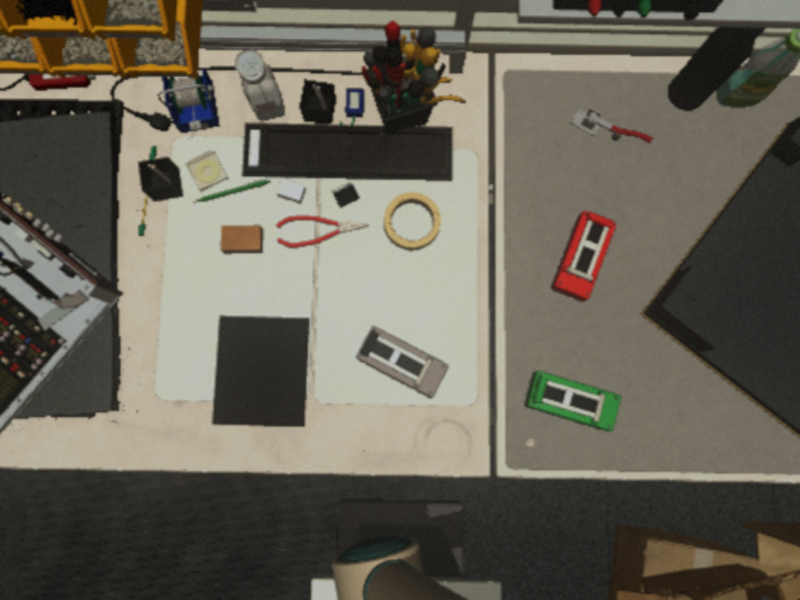

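View pics/side0.png

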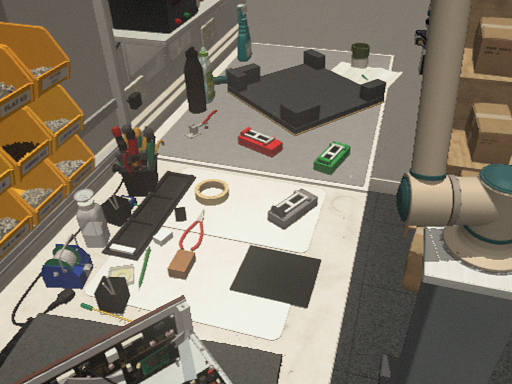

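The top view shows the grey meter around (402,361) of the 800-px picture, its top end pointing right and slightly toward the robot. The pad has corners at (219,317), (309,318), (305,425) and (213,423). I'll measure both.

```bash
python3 - <<'E'
from h import *
a=cv2.imread("pics/top0.png")
c=a[195:280,130:295];cv2.imwrite("pics/c1.png",cv2.resize(c,None,fx=4.8,fy=4.8,interpolation=cv2.INTER_CUBIC))
P=[px("top0",u*.64,v*.64,.003) for u,v in((219,317),(309,318),(305,425),(213,423))]
print("pad",np.array(P),np.mean(P,0))
E
```

```text
pad [[0.5868 0.3377 0.003 ]
 [0.5881 0.1784 0.003 ]
 [0.4016 0.1782 0.003 ]
 [0.402  0.3372 0.003 ]] [0.494625 0.257875 0.003   ]
```

View pics/c1.png

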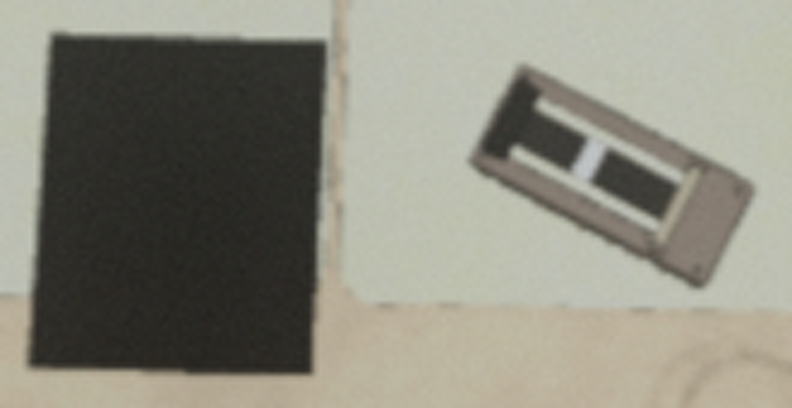

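The enlarged crop shows meter back corners at (522,65), (753,185), (704,288) and (472,160). The foot bar centre is near (511,118) and the hinge bar near (678,205). Pad corners are at (52,35), (327,42), (312,373) and (30,366).

```bash
python3 - <<'E'
from h import *
g=lambda x,y,z:px("top0",130+x/4.8,195+y/4.8,z)
M=np.array([g(*p,.032) for p in((522,65),(753,185),(704,288),(472,160))]);print(M,M.mean(0))
ax=(M[1]+M[2]-M[0]-M[3])[:2];print("yaw",np.arctan2(ax[1],ax[0]),np.linalg.norm(ax)/2,np.linalg.norm(M[0]-M[3]),np.linalg.norm(M[1]-M[2]))
print("foot",g(511,118,.045),"hinge",g(678,205,.042))
P=np.array([g(*p,.003) for p in((52,35),(327,42),(312,373),(30,366))]);print(P,P.mean(0))
ay=(P[0]+P[3]-P[1]-P[2]);axx=P[0]+P[1]-P[2]-P[3];print(np.arctan2(ay[1],ay[0])-np.pi/2,np.arctan2(axx[1],axx[0]),np.linalg.norm(ay)/2,np.linalg.norm(axx)/2)
print(px("top0",240*.64,240*.64,.028),px("top0",412*.64,221*.64,.025))
E
```

```text
[[ 0.5728  0.0638  0.032 ]
 [ 0.508  -0.0664  0.032 ]
 [ 0.4507 -0.0397  0.032 ]
 [ 0.519   0.0904  0.032 ]] [0.512625 0.012025 0.032   ]
yaw -2.0434692376194548 0.14617771718015027 0.06001666435249459 0.06321534623807737
foot [0.5417 0.0688 0.045 ] hinge [ 0.4956 -0.0243  0.042 ]
[[0.5885 0.3359 0.003 ]
 [0.5875 0.1774 0.003 ]
 [0.3997 0.1787 0.003 ]
 [0.4006 0.3373 0.003 ]] [0.494075 0.257325 0.003   ]
-0.005991728990103917 -0.007186461323226588 0.15855284607978504 0.18785485088227036
[0.7212 0.3022 0.028 ] [ 0.7627 -0.0009  0.025 ]
```

Request:
carry_out(commands=[-1, 0.888, -0.758, 0, 0, 0, 0, -1, 0.888, -0.758, 0, 0, 0, 0, -1, 0.888, -0.758, 0, 0, 0, 0])

```text
t: 0.4
eef_pos: [0.2551, -0.4346, 0.222]
tcp_rot: [[0.939, 0.344, 0.0], [0.344, -0.939, 0.004], [0.001, -0.003, -1.0]]
ft_force: [-0.3, -0.2, 0.8]
width: 1.002
grip_force: 0.0
```

Request:
carry_out(commands=[-1, 0.888, -0.758, 0, 0, 0, 0, -1, 0.888, -0.758, 0, 0, 0, 0, -1, 0.888, -0.758, 0, 0, 0, 0])

```text
t: 0.7
eef_pos: [0.3125, -0.3337, 0.2224]
tcp_rot: [[0.939, 0.344, 0.0], [0.344, -0.939, 0.002], [0.001, -0.002, -1.0]]
ft_force: [-0.0, -0.5, 0.9]
width: 0.996
grip_force: 0.0
```

Request:
carry_out(commands=[-1, 0.888, -0.758, 0, 0, 0, 0, -1, 0.888, -0.758, 0, 0, 0, 0, -1, 0.888, -0.758, 0, 0, 0, 0])

```text
t: 1.0
eef_pos: [0.3702, -0.2325, 0.2224]
tcp_rot: [[0.939, 0.345, 0.001], [0.345, -0.939, 0.001], [0.001, -0.001, -1.0]]
ft_force: [1.0, -1.3, -0.3]
width: 1.001
grip_force: 0.0
```

Request:
carry_out(commands=[-1, 0.888, -0.758, 0, 0, 0, 0, -1, 0.888, -0.758, 0, 0, 0, 0, -1, 0.888, -0.758, 0, 0, 0, 0])

```text
t: 1.3
eef_pos: [0.4282, -0.131, 0.2224]
tcp_rot: [[0.939, 0.345, 0.001], [0.345, -0.939, 0.001], [0.001, -0.001, -1.0]]
ft_force: [-0.7, -1.3, 0.1]
width: 0.999
grip_force: 0.0
```

Request:
carry_out(commands=[-1, 0.888, -0.758, 0, 0, 0, 0, -1, 0.888, -0.758, 0, 0, 0, 0, -1, 0.888, -0.758, 0, 0, 0, 0])

```text
t: 1.6
eef_pos: [0.4862, -0.0293, 0.2223]
tcp_rot: [[0.939, 0.345, 0.001], [0.345, -0.939, 0.001], [0.002, -0.001, -1.0]]
ft_force: [-0.9, -0.9, -0.7]
width: 0.997
grip_force: 0.0
```

Request:
carry_out(commands=[-1, 0.888, -0.758, 0, 0, 0, -0.1194, -1, 0.888, -0.758, 0, 0, 0, -0.1194, -1, 0.888, -0.758, 0, 0, 0, -0.1194, -1, 0.888, -0.758, 0, 0, 0, -0.1194, -1, 0.888, -0.758, 0, 0, 0, -0.1194, -1, 0.888, -0.758, 0, 0, 0, -0.1194, -1, 0.888, -0.758, 0, 0, 0, -0.1194])

```text
t: 2.3
eef_pos: [0.542, 0.0688, 0.2222]
tcp_rot: [[0.457, 0.889, -0.0], [0.889, -0.457, -0.0], [-0.0, 0.0, -1.0]]
ft_force: [-0.4, -0.2, -0.2]
width: 1.003
grip_force: 0.0
```

```bash
python3 - <<'E'
from h import *
snap("wrist","w1")
s=telemetry.get_state();print(s["t"],s["eef_pos"],np.round(s["tcp_rot"],3).tolist(),np.round(s["joint_pos"],2))
E
```

```text
2.35 [0.54188098 0.0687874  0.22229682] [[0.457, 0.889, -0.0], [0.889, -0.457, -0.0], [-0.0, 0.0, -1.0]] [-0.    0.23  1.57 -0.    1.34  0.47]
```

View pics/w1.png

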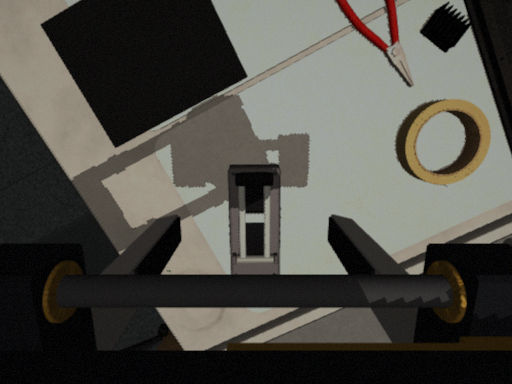

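The wrist picture shows the meter squarely between the fingers, with the foot bar centred near (255,176).

```bash
python3 - <<'E'
from h import *
print(px("w1",255,176,.045),px("w1",255,167,.04), proj("w1",[.5415,.0685,.04]))
for p in((231,167),(279,167),(230,274),(280,274)): print(px("w1",*p,.032))
a=cv2.imread("pics/w1.png")[140:290,200:310];cv2.imwrite("pics/w1c.png",cv2.resize(a,None,fx=4,fy=4,interpolation=cv2.INTER_CUBIC))
E
```

```text
[0.5456 0.0731 0.045 ] [0.5501 0.0817 0.04  ] [253.6 180.2]
[0.5241 0.0937 0.032 ]
[0.575  0.0676 0.032 ]
[ 0.4566 -0.0293  0.032 ]
[ 0.5145 -0.059   0.032 ]
```

View pics/w1c.png

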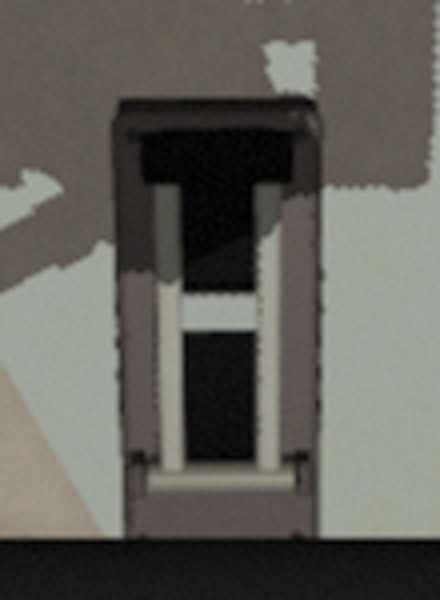

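Request:
carry_out(commands=[-1, 0, 0, 1, 0, 0, 0, -1, 0, 0, 1, 0, 0, 0, -1, 0, 0, 1, 0, 0, 0])

```text
t: 2.65
eef_pos: [0.5362, 0.0687, 0.1168]
tcp_rot: [[0.456, 0.89, -0.014], [0.89, -0.456, -0.0], [-0.007, -0.012, -1.0]]
ft_force: [-0.1, 0.6, -0.1]
width: 0.996
grip_force: 0.0
```

Request:
carry_out(commands=[-1, 0, 0, 0.5, 0, 0, 0, -1, 0, 0, 0.71, 0, 0, 0, -1, 0, 0, 0.71, 0, 0, 0, 1, 0, 0, 0.71, 0, 0, 0, 1, 0, 0, 0.71, 0, 0, 0, 1, 0, 0, 0.71, 0, 0, 0, 1, 0, 0, 0.71, 0, 0, 0, 1, 0, 0, 0.71, 0, 0, 0, 1, 0, 0, 0.71, 0, 0, 0, 1, 0, 0, 0.71, 0, 0, 0, 1, 0, 0, 0.71, 0, 0, 0])

```text
t: 3.75
eef_pos: [0.5419, 0.0691, 0.0515]
tcp_rot: [[0.454, 0.891, 0.0], [0.891, -0.454, -0.0], [-0.0, 0.0, -1.0]]
ft_force: [0.0, 0.1, 1.1]
width: 0.462
grip_force: 30.0
```

Request:
carry_out(commands=[1, -0.027, 0, -0.153, 0, 0.0186, 0, 1, -0.078, 0, -0.3, 0, 0.0372, 0, 1, -0.149, 0, -0.439, 0, 0.0559, 0, 1, -0.241, 0, -0.566, 0, 0.0745, 0, 1, -0.351, 0, -0.679, 0, 0.0931, 0, 1, -0.433, 0, -0.744, 0, 0.1055, 0, 1, -0.475, 0, -0.773, 0, 0.1117, 0, 1, -0.475, 0, -0.773, 0, 0.1117, 0, 1, -0.475, 0, -0.773, 0, 0.1117, 0])

```text
t: 4.65
eef_pos: [0.5198, 0.0264, 0.128]
tcp_rot: [[0.349, 0.891, 0.292], [0.681, -0.455, 0.574], [0.644, -0.001, -0.765]]
ft_force: [-0.5, -0.3, -4.7]
width: 0.468
grip_force: 30.0
```

```bash
python3 - <<'E'
from h import *
snap("side","s2")
a=cv2.imread("pics/s2.png")[100:300,200:400];cv2.imwrite("pics/s2c.png",cv2.resize(a,None,fx=3,fy=3,interpolation=cv2.INTER_CUBIC))
s=telemetry.get_state();print(s["t"],s["eef_pos"],np.round(s["tcp_rot"],3).tolist(),np.round(s["joint_pos"],2))
E
```

```text
4.7 [0.52002675 0.02693228 0.12828706] [[0.347, 0.891, 0.292], [0.681, -0.454, 0.574], [0.644, -0.0, -0.765]] [-0.58  0.28  2.03  0.81  1.09 -0.59]
```

View pics/s2c.png

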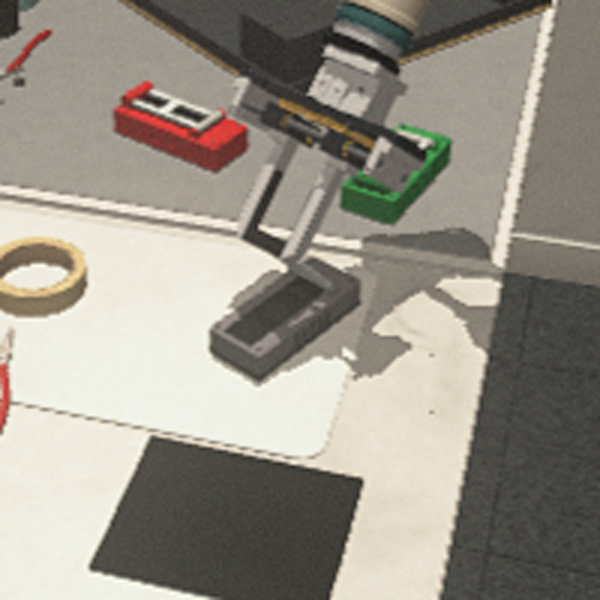

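Seen from the side, the leg stands open in the gripper with the meter flat below it at about (285,320) of the crop. The upward load of 4.7 N shows the stop has been reached. I'll release and back out.

Request:
carry_out(commands=[-1, 0, 0, 0, 0, 0, 0, -1, 0, 0, 0, 0, 0, 0, -1, 0, 0, 0, 0, 0, 0, -1, 0, 0, 0, 0, 0, 0, -1, 0, 0, 0, 0, 0, 0, -1, 0, 0, -0.3, 0, 0, 0, -1, 0, 0, -0.6, 0, 0, 0, -1, 0, 0, -0.6, 0, 0, 0, -1, 0, 0, -0.6, 0, 0, 0])

```text
t: 5.6
eef_pos: [0.5027, -0.0079, 0.1746]
tcp_rot: [[0.347, 0.89, 0.294], [0.68, -0.455, 0.574], [0.645, 0.001, -0.764]]
ft_force: [-0.0, 0.7, -1.2]
width: 1.001
grip_force: 0.0
```

```bash
python3 - <<'E'
from h import *
snap("top","t3");snap("wrist","w3")
a=cv2.imread("pics/t3.png")[195:280,200:300];a=cv2.resize(a,None,fx=4,fy=4,interpolation=cv2.INTER_CUBIC)
b=cv2.imread("pics/w3.png");b=cv2.resize(b,(400,300))
im=np.zeros((645,400,3),np.uint8);im[:340]=a;im[345:]=b
cv2.imwrite("pics/m3.png",im[:,:])
cv2.imwrite("pics/m3.png",np.hstack([a,np.vstack([b,np.zeros((40,400,3),np.uint8)])]))
s=telemetry.get_state();print(s["t"],s["eef_pos"],np.round(s["tcp_rot"],3).tolist(),s["width"])
E
```

```text
5.7 [ 0.50211412 -0.00696287  0.17381099] [[0.348, 0.891, 0.292], [0.68, -0.454, 0.576], [0.646, -0.002, -0.764]] 0.9970279779753173
```

View pics/m3.png

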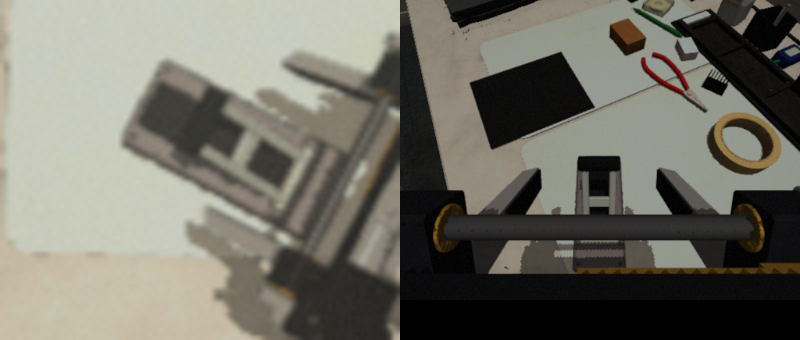

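The picture shows the leg open. The meter's bottom-end corners moved to (166,62) and (124,145) in the crop, so it slid about 9 mm toward its top end. I'll correct for that and grasp tilted at 40°.

Request:
carry_out(commands=[-1, -0.5, 0, 0, 0, 0, 0, -1, -0.95, 0, 0, 0, 0, 0, -1, -0.95, 0, 0, 0, 0, 0, -1, -0.95, 0, 0, 0, 0, 0])

```text
t: 6.1
eef_pos: [0.4693, -0.0716, 0.1125]
tcp_rot: [[0.349, 0.89, 0.292], [0.678, -0.456, 0.577], [0.647, -0.004, -0.762]]
ft_force: [0.8, 0.6, 0.0]
width: 1.0
grip_force: 0.0
```

Request:
carry_out(commands=[-1, 0, 0, 0.3, 0, 0, 0, -1, 0, 0, 0.6, 0, 0, 0, -1, 0, 0, 0.9, 0, 0, 0, -1, 0, 0, 0.9, 0, 0, 0, -1, 0, 0, 0.9, 0, 0, 0])

```text
t: 6.6
eef_pos: [0.4962, -0.0193, 0.0451]
tcp_rot: [[0.345, 0.892, 0.292], [0.681, -0.452, 0.576], [0.646, -0.0, -0.763]]
ft_force: [-0.8, -0.2, 1.2]
width: 1.0
grip_force: 0.0
```

```bash
python3 - <<'E'
from h import *
s=telemetry.get_state();print(s["t"],s["eef_pos"],np.round(s["tcp_rot"],3).tolist(),s["width"],s["ft_force"],np.round(s["joint_pos"],2))
print(np.array(s["tcp_rot"]).T@(np.array([.5046,-.0038,.0225])-s["eef_pos"]))
E
```

```text
6.6 [ 0.49620763 -0.01931779  0.045121  ] [[0.345, 0.892, 0.292], [0.681, -0.452, 0.576], [0.646, -0.0, -0.763]] 0.999546222613848 [-0.7663855  -0.24304348  1.16945988] [-0.7   0.42  2.12  0.85  0.99 -0.85]
[-0.00115432  0.00046411  0.02866   ]
```

Request:
carry_out(commands=[-1, -0.01, 0, 0.15, 0, 0, 0, -1, -0.01, 0, 0.28, 0, 0, 0, -1, -0.01, 0, 0.28, 0, 0, 0, 1, -0.01, 0, 0.28, 0, 0, 0, 1, -0.01, 0, 0.28, 0, 0, 0, 1, -0.01, 0, 0.28, 0, 0, 0, 1, -0.01, 0, 0.28, 0, 0, 0, 1, -0.01, 0, 0.28, 0, 0, 0, 1, -0.01, 0, 0.28, 0, 0, 0, 1, -0.01, 0, 0.28, 0, 0, 0])

```text
t: 7.6
eef_pos: [0.5039, -0.0054, 0.0227]
tcp_rot: [[0.347, 0.891, 0.294], [0.68, -0.455, 0.575], [0.646, 0.0, -0.764]]
ft_force: [-2.4, -3.3, 4.6]
width: 0.678
grip_force: 30.0
```

Request:
carry_out(commands=[1, 0.1, 0, -0.12, 0, 0, 0, 1, 0.25, 0, -0.3, 0, 0, 0, 1, 0.45, 0, -0.53, 0, 0, 0, 1, 0.65, 0, -0.76, 0, 0, 0, 1, 0.84, 0, -1, 0, 0, 0, 1, 0.84, 0, -1, 0, 0, 0, 1, 0.84, 0, -1, 0, 0, 0])

```text
t: 8.3
eef_pos: [0.5031, -0.0058, 0.1519]
tcp_rot: [[0.347, 0.891, 0.292], [0.682, -0.454, 0.574], [0.644, 0.0, -0.765]]
ft_force: [0.3, 1.0, -4.7]
width: 0.681
grip_force: 30.0
```

```bash
cat > plan.py <<'E'
from h import *
from scipy.spatial.transform import Rotation as Ro
s=telemetry.get_state();R=np.array(s["tcp_rot"]);p=np.array(s["eef_pos"])
# meter pose in tool frame at grasp (lying flat, yaw from tool y)
Rg=np.array([[.347,.891,.294],[.68,-.455,.575],[.646,0,-.764]]);Rg=Ro.from_matrix(Rg).as_matrix();pg=np.array([.5039,-.0054,.0227])
y=Rg[:,1]*[1,1,0];y/=np.linalg.norm(y);z=np.array([0,0,1.]);x=np.cross(y,z)
Rm=np.c_[x,y,z];C=np.array([.5085,.004,.016]);C=C+y*((pg-C)@y)
r=Rm.T@(pg-C);Rt=Rm.T@Rg
def final(lean=.436,base=(.452,.257,.003),yaw=-.006):
    Rf=Ro.from_euler("z",yaw).as_matrix()@np.array([[np.sin(lean),0,np.cos(lean)],[0,-1,0],[np.cos(lean),0,-np.sin(lean)]])
    return Rf@Rt, np.array(base)+Rf@(r-[-.075,0,.016])
if __name__=="__main__":
    Rf,pf=final();print(r,pf,np.round(Rf,3).tolist())
    print("now",s["t"],p,s["ft_force"],s["width"],np.round(s["joint_pos"],2))
    rv=Ro.from_matrix(R.T@Rf).as_rotvec();print("turn share",(rv/2/np.pi).round(4),np.degrees(np.linalg.norm(rv)))
    print("shift to final: old axes",(R.T@(pf-p)).round(4),"final axes",(Rf.T@(pf-p)).round(4), "up in now axes",R.T[:,2])
E
python3 plan.py; python3 -c "
from h import *
snap('side','s4')
a=cv2.imread('pics/s4.png')[100:300,200:400];cv2.imwrite('pics/s4c.png',cv2.resize(a,None,fx=3,fy=3,interpolation=cv2.INTER_CUBIC))"
```

```text
[1.04636573e-02 2.61938589e-18 6.70000000e-03] [0.47966229 0.25683402 0.08439593] [[0.263, -0.006, -0.965], [-0.001, -1.0, 0.006], [-0.965, -0.0, -0.263]]
now 8.3 [ 0.50306176 -0.00577501  0.15192176] [ 0.30467793  0.95060762 -4.71679856] 0.6805946177333199 [-0.66  0.25  2.    0.75  1.18 -0.59]
turn share [ 0.0614 -0.2812  0.1965] 125.44924956643182
shift to final: old axes [ 0.1275 -0.1401  0.1954] final axes [ 0.0586 -0.2625  0.0418] up in now axes [ 6.43781006e-01  3.67371865e-04 -7.65209697e-01]
```

View pics/s4c.png

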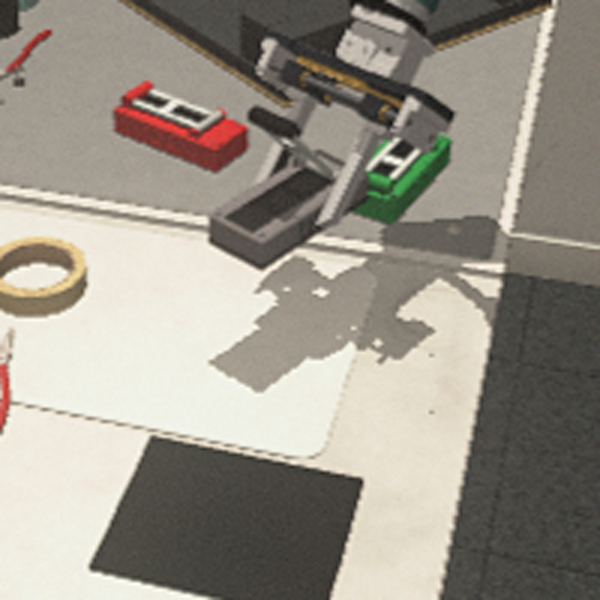

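The side view shows the meter held level with the leg out. From face-down to leaning back is 115° in total, so I'll first stand it upright on the pad and then regrasp from above. First comes the yaw and half of the translation.

Request:
carry_out(commands=[1, 0.08, -0.066, 0.043, -0.0103, 0, 0.0122, 1, 0.16, -0.131, 0.087, -0.0206, 0, 0.0245, 1, 0.24, -0.197, 0.13, -0.0309, 0, 0.0367, 1, 0.319, -0.263, 0.174, -0.0412, 0, 0.0489, 1, 0.399, -0.329, 0.217, -0.0515, 0, 0.0612, 1, 0.479, -0.394, 0.261, -0.0618, 0, 0.0734, 1, 0.559, -0.46, 0.304, -0.0721, 0, 0.0857, 1, 0.639, -0.526, 0.348, -0.0824, 0, 0.0979, 1, 0.718, -0.592, 0.391, -0.0927, 0, 0.1101, 1, 0.798, -0.657, 0.435, -0.103, 0, 0.1224, 1, 0.878, -0.723, 0.478, -0.1133, 0, 0.1346, 1, 0.878, -0.723, 0.478, -0.1133, 0, 0.1346])

```text
t: 9.55
eef_pos: [0.4693, 0.0951, 0.1524]
tcp_rot: [[0.802, 0.134, 0.582], [0.109, -0.991, 0.077], [0.587, 0.001, -0.81]]
ft_force: [-0.3, -0.6, -4.4]
width: 0.677
grip_force: 30.0
```

```bash
sed -i 's/Rf,pf=final()/Rf,pf=final(0)/' plan.py; python3 plan.py
```

```text
[1.04636573e-02 2.61938589e-18 6.70000000e-03] [0.44270017 0.2570558  0.08846366] [[0.646, -0.006, -0.764], [-0.004, -1.0, 0.004], [-0.764, 0.0, -0.646]]
now 9.55 [0.46929696 0.09513657 0.15244288] [-0.30866902 -0.6464606  -4.41060015] 0.6771220670407448 [-0.01 -0.06  2.31  0.31  0.29  1.16]
turn share [ 0.0032 -0.2377  0.0243] 86.03193224257333
shift to final: old axes [-0.0412 -0.1641  0.0489] final axes [ 0.0311 -0.1618  0.0623] up in now axes [ 0.58702289  0.00149646 -0.80956895]
```

Request:
carry_out(commands=[1, 0, 0, 0, 0, -0.02, 0, 1, 0, 0, 0, 0, -0.04, 0, 1, 0, 0, 0, 0, -0.06, 0, 1, 0, 0, 0, 0, -0.08, 0, 1, 0, 0, 0, 0, -0.1, 0, 1, 0, 0, 0, 0, -0.12, 0, 1, 0, 0, 0, 0, -0.14, 0, 1, 0, 0, 0, 0, -0.16, 0, 1, 0, 0, 0, 0, -0.18, 0, 1, 0, 0, 0, 0, -0.2, 0, 1, 0, 0, 0, 0, -0.22, 0, 1, 0, 0, 0, 0, -0.22, 0])

```text
t: 10.75
eef_pos: [0.4742, 0.0947, 0.1495]
tcp_rot: [[0.723, 0.134, -0.678], [0.096, -0.991, -0.093], [-0.684, 0.002, -0.729]]
ft_force: [0.7, 0.4, -4.8]
width: 0.682
grip_force: 30.0
```

```bash
python3 plan.py
```

```text
[1.04636573e-02 2.61938589e-18 6.70000000e-03] [0.44270017 0.2570558  0.08846366] [[0.646, -0.006, -0.764], [-0.004, -1.0, 0.004], [-0.764, 0.0, -0.646]]
now 10.75 [0.47418331 0.09465076 0.14954193] [ 0.7427416   0.43923993 -4.84337815] 0.6822492422571712 [ 0.08  0.63  1.35 -0.04  1.92  1.52]
turn share [ 0.0163 -0.0183  0.0152] 10.386761538348503
shift to final: old axes [ 0.0347 -0.1653  0.0508] final axes [ 0.0257 -0.1622  0.0642] up in now axes [-0.68420389  0.00163824 -0.72928894]
```

Request:
carry_out(commands=[1, 0.02, -0.28, 0.05, 0, 0, 0, 1, 0.04, -0.56, 0.1, 0, 0, 0, 1, 0.067, -0.826, 0.141, 0, 0, 0, 1, 0.067, -0.826, 0.141, 0, 0, 0])

```text
t: 11.15
eef_pos: [0.4558, 0.1785, 0.1406]
tcp_rot: [[0.729, 0.136, -0.671], [0.1, -0.991, -0.093], [-0.677, 0.0, -0.736]]
ft_force: [0.1, -0.5, -3.7]
width: 0.68
grip_force: 30.0
```

Request:
carry_out(commands=[1, 0.02, -0.28, 0.05, 0.005, -0.006, 0.005, 1, 0.04, -0.56, 0.1, 0.011, -0.012, 0.01, 1, 0.067, -0.826, 0.141, 0.0163, -0.0183, 0.0152, 1, 0.067, -0.826, 0.141, 0.0163, -0.0183, 0.0152, 1, 0.067, -0.826, 0.141, 0.0163, -0.0183, 0.0152])

```text
t: 11.65
eef_pos: [0.4416, 0.2557, 0.126]
tcp_rot: [[0.654, -0.005, -0.757], [-0.005, -1.0, 0.002], [-0.757, 0.002, -0.654]]
ft_force: [0.3, -0.8, -4.3]
width: 0.678
grip_force: 30.0
```

```bash
python3 plan.py;python3 -c "
from h import *
snap('side','s5')
a=cv2.imread('pics/s5.png')[160:320,190:350];cv2.imwrite('pics/s5c.png',cv2.resize(a,None,fx=3.7,fy=3.7,interpolation=cv2.INTER_CUBIC))"
```

```text
[1.04636573e-02 2.61938589e-18 6.70000000e-03] [0.44270017 0.2570558  0.08846366] [[0.646, -0.006, -0.764], [-0.004, -1.0, 0.004], [-0.764, 0.0, -0.646]]
now 11.65 [0.44161543 0.25567547 0.12602877] [ 0.31404528 -0.84467323 -4.33237875] 0.6782011675056847 [0.25 0.72 1.31 0.2  1.95 1.82]
turn share [ 0.0004 -0.0017 -0.0002] 0.6288982672267774
shift to final: old axes [ 0.0291 -0.0015  0.0237] final axes [ 0.0294 -0.0014  0.0234] up in now axes [-0.75660484  0.00231142 -0.65386832]
```

View pics/s5c.png

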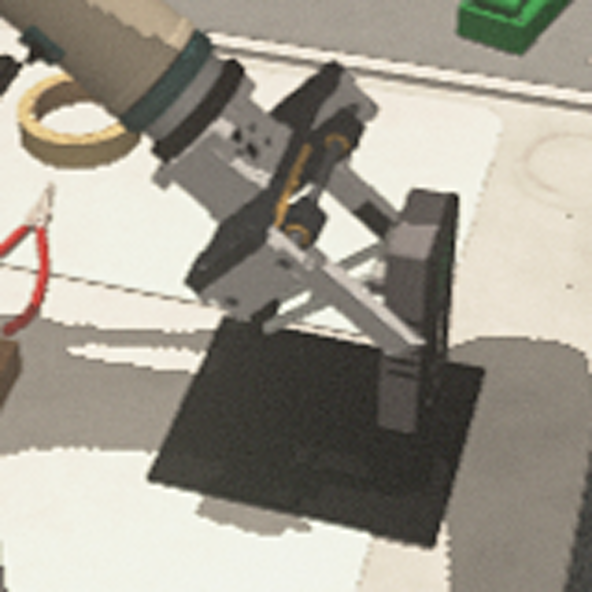

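The meter is held upright over the pad with its display toward the robot and nothing touching. I'll lower it.

Request:
carry_out(commands=[1, 0.08, -0.015, 0.06, 0, -0.0017, 0, 1, 0.16, -0.015, 0.13, 0, -0.0017, 0, 1, 0.25, -0.015, 0.2, 0, -0.0017, 0, 1, 0.25, -0.015, 0.2, 0, -0.0017, 0])

```text
t: 12.1
eef_pos: [0.4427, 0.2575, 0.093]
tcp_rot: [[0.643, -0.006, -0.766], [-0.006, -1.0, 0.003], [-0.766, 0.002, -0.643]]
ft_force: [0.8, 0.5, -5.2]
width: 0.675
grip_force: 30.0
```

Request:
carry_out(commands=[1, 0.01, 0, 0.01, 0, 0, 0, 1, 0.02, 0, 0.02, 0, 0, 0, 1, 0.03, 0, 0.03, 0, 0, 0, 1, 0.035, 0, 0.035, 0, 0, 0, 1, 0.035, 0, 0.035, 0, 0, 0])

```text
t: 12.6
eef_pos: [0.443, 0.2578, 0.092]
tcp_rot: [[0.645, -0.005, -0.764], [-0.004, -1.0, 0.004], [-0.764, 0.001, -0.645]]
ft_force: [2.8, -0.4, 6.5]
width: 0.676
grip_force: 30.0
```

Request:
carry_out(commands=[1, -0.02, 0, -0.017, 0, 0, 0, 1, -0.02, 0, -0.017, 0, 0, 0, -1, -0.02, 0, -0.017, 0, 0, 0, -1, -0.02, 0, -0.017, 0, 0, 0, -1, -0.02, 0, -0.017, 0, 0, 0, -1, -0.02, 0, -0.017, 0, 0, 0, -1, -0.02, 0, -0.017, 0, 0, 0, -1, -0.02, 0, -0.2, 0, 0, 0, -1, -0.02, 0, -0.5, 0, 0, 0, -1, -0.02, 0, -0.8, 0, 0, 0, -1, -0.02, 0, -1, 0, 0, 0, -1, -0.02, 0, -1, 0, 0, 0])

```text
t: 13.8
eef_pos: [0.5199, 0.2576, 0.1562]
tcp_rot: [[0.648, -0.006, -0.762], [-0.004, -1.0, 0.005], [-0.762, 0.0, -0.648]]
ft_force: [0.0, 0.3, -0.9]
width: 1.0
grip_force: 0.0
```

```bash
python3 -c "
from h import *
snap('side','s6');snap('wrist','w6')
a=cv2.imread('pics/s6.png')[160:320,190:350];a=cv2.resize(a,(400,400),interpolation=cv2.INTER_CUBIC)
b=cv2.resize(cv2.imread('pics/w6.png'),(400,300));cv2.imwrite('pics/m6.png',np.hstack([a,np.vstack([b,np.zeros((100,400,3),np.uint8)])]))
s=telemetry.get_state();print(s['t'],s['eef_pos'],np.round(s['tcp_rot'],3).tolist(),s['width'])"
```

```text
13.9 [0.51746858 0.2575181  0.15497088] [[0.644, -0.006, -0.765], [-0.005, -1.0, 0.003], [-0.765, 0.002, -0.644]] 0.9986802834414281
```

View pics/m6.png

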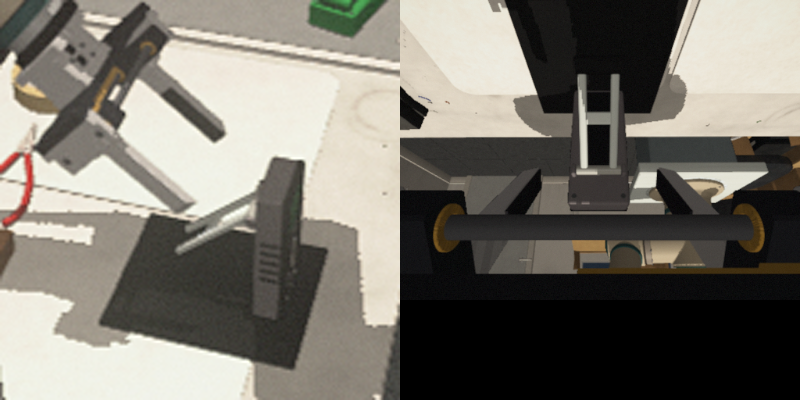

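The meter stands upright on the pad with the leg out behind and the gripper is clear. I'll regrasp it from above.

Request:
carry_out(commands=[-1, -0.35, 0, -0.3, 0, 0, 0, -1, -0.765, 0, -0.644, 0, 0.02, 0, -1, -0.765, 0, -0.644, 0, 0.04, 0, -1, -0.765, 0, -0.644, 0, 0.06, 0, -1, -0.765, 0, -0.644, 0, 0.08, 0, -1, -0.765, 0, -0.644, 0, 0.1, 0, -1, -0.765, 0, -0.644, 0, 0.12, 0, -1, -0.765, 0, -0.644, 0, 0.1387, 0, -1, -0.765, 0, -0.644, 0, 0.1387, 0, -1, -0.765, 0, -0.644, 0, 0.1387, 0])

```text
t: 14.9
eef_pos: [0.5163, 0.2577, 0.2552]
tcp_rot: [[1.0, -0.005, -0.001], [-0.005, -1.0, -0.002], [-0.001, 0.002, -1.0]]
ft_force: [0.8, 0.1, 0.6]
width: 1.002
grip_force: 0.0
```

```bash
python3 -c "
from h import *
s=telemetry.get_state();print(s['t'],s['eef_pos'],np.round(s['tcp_rot'],3).tolist(),np.round(s['joint_pos'],2))
print(np.array(s['tcp_rot']).T@(np.array([.436,.257,.12])-s['eef_pos']))"
```

```text
14.9 [0.51629804 0.25771983 0.25523085] [[1.0, -0.005, -0.001], [-0.005, -1.0, -0.002], [-0.001, 0.002, -1.0]] [ 0.34  0.26  1.44 -0.    1.44  1.92]
[-0.08018943  0.00084672  0.13529455]
```

Request:
carry_out(commands=[-1, -0.4, 0, 0, 0, 0, 0, -1, -0.8, 0, 0, 0, 0, 0, -1, -0.8, 0, 0, 0, 0, 0])

```text
t: 15.2
eef_pos: [0.4342, 0.2579, 0.2544]
tcp_rot: [[1.0, -0.005, -0.005], [-0.005, -1.0, -0.003], [-0.005, 0.003, -1.0]]
ft_force: [0.6, -0.6, 0.1]
width: 1.005
grip_force: 0.0
```

```bash
python3 -c "
from h import *
snap('wrist','w7');s=telemetry.get_state();print(s['eef_pos'])
print([proj('w7',[x,y,.153]).tolist() for x in(.420,.452) for y in(.225,.289)])"
```

```text
[0.43722512 0.25820966 0.25470565]
[[289.6, 210.8], [220.3, 211.2], [290.4, 176.7], [219.2, 177.1]]
```

View pics/w7.png

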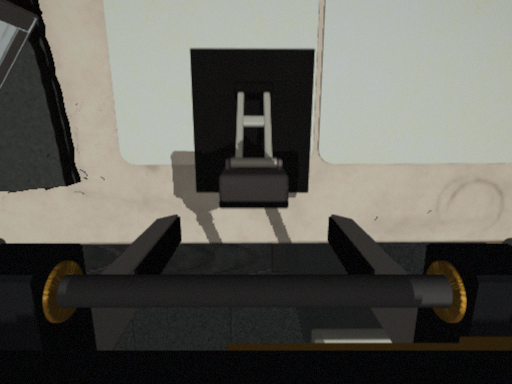

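The wrist view shows the meter's top end at columns 219–288, as predicted, and about 4 mm further out in x. I'll descend and grip.

Request:
carry_out(commands=[-1, 0.03, 0, 0.4, 0, 0, 0, -1, 0.03, 0, 0.75, 0, 0, 0, -1, 0.03, 0, 0.75, 0, 0, 0])

```text
t: 15.55
eef_pos: [0.4398, 0.2567, 0.1755]
tcp_rot: [[1.0, -0.007, -0.008], [-0.007, -1.0, -0.006], [-0.008, 0.006, -1.0]]
ft_force: [-0.8, -0.1, -0.1]
width: 1.002
grip_force: 0.0
```

Request:
carry_out(commands=[-1, 0, 0, 0.3, 0, 0, 0, -1, 0, 0, 0.6, 0, 0, 0, -1, 0, 0, 0.6, 0, 0, 0, 1, 0, 0, 0.6, 0, 0, 0, 1, 0, 0, 0.6, 0, 0, 0, 1, 0, 0, 0.6, 0, 0, 0, 1, 0, 0, 0.6, 0, 0, 0, 1, 0, 0, 0.6, 0, 0, 0, 1, 0, 0, 0.6, 0, 0, 0])

```text
t: 16.45
eef_pos: [0.4417, 0.2582, 0.1215]
tcp_rot: [[1.0, -0.006, 0.004], [-0.006, -1.0, -0.001], [0.004, 0.001, -1.0]]
ft_force: [-0.4, -0.8, 6.1]
width: 0.677
grip_force: 30.0
```

Request:
carry_out(commands=[1, 0, 0, 0, 0, 0, 0, 1, 0, 0, -0.05, 0, 0, 0, 1, 0, 0, -0.1, 0, 0, 0, 1, 0, 0, -0.1, 0, 0, 0])

```text
t: 16.85
eef_pos: [0.4408, 0.258, 0.1304]
tcp_rot: [[1.0, -0.006, 0.001], [-0.006, -1.0, -0.001], [0.001, 0.001, -1.0]]
ft_force: [-1.3, -0.2, -3.2]
width: 0.68
grip_force: 30.0
```

Request:
carry_out(commands=[1, 0.1, 0, 0, 0, -0.0139, 0, 1, 0.2, 0, 0.01, 0, -0.0278, 0, 1, 0.3, 0, 0.02, 0, -0.0416, 0, 1, 0.41, 0, 0.03, 0, -0.0555, 0, 1, 0.51, 0, 0.043, 0, -0.0694, 0, 1, 0.51, 0, 0.043, 0, -0.0694, 0, 1, 0.51, 0, 0.043, 0, -0.0694, 0])

```text
t: 17.55
eef_pos: [0.4919, 0.2575, 0.1249]
tcp_rot: [[0.907, -0.006, -0.421], [-0.006, -1.0, 0.001], [-0.421, 0.002, -0.907]]
ft_force: [-0.3, 0.2, -4.7]
width: 0.678
grip_force: 30.0
```

```bash
python3 -c "
from h import *
snap('side','s8');s=telemetry.get_state();print(s['t'],s['eef_pos'],np.round(s['tcp_rot'],3).tolist(),s['ft_force'])
a=cv2.imread('pics/s8.png')[160:320,190:350];cv2.imwrite('pics/s8c.png',cv2.resize(a,None,fx=3.7,fy=3.7,interpolation=cv2.INTER_CUBIC))"
```

```text
17.6 [0.49111179 0.25766054 0.12582763] [[0.907, -0.006, -0.421], [-0.006, -1.0, 0.001], [-0.421, 0.002, -0.907]] [-0.68867594  0.45000922 -3.57508331]
```

I've now viewed 11 pictures, one over the limit of 10, so I'll view no more and go by force and pose readings.

Request:
carry_out(commands=[1, 0.012, 0, 0.025, 0, 0, 0, 1, 0.023, 0, 0.05, 0, 0, 0, 1, 0.03, 0, 0.064, 0, 0, 0, 1, 0.03, 0, 0.064, 0, 0, 0])

```text
t: 18.0
eef_pos: [0.4914, 0.2578, 0.1194]
tcp_rot: [[0.907, -0.005, -0.42], [-0.005, -1.0, 0.001], [-0.42, 0.001, -0.907]]
ft_force: [-0.3, -0.6, -4.2]
width: 0.681
grip_force: 30.0
```

Request:
carry_out(commands=[1, 0.004, 0, 0.009, 0, 0, 0, 1, 0.008, 0, 0.018, 0, 0, 0, 1, 0.008, 0, 0.018, 0, 0, 0, 1, 0.008, 0, 0.018, 0, 0, 0])

```text
t: 18.4
eef_pos: [0.492, 0.2576, 0.117]
tcp_rot: [[0.907, -0.006, -0.421], [-0.006, -1.0, 0.001], [-0.421, 0.001, -0.907]]
ft_force: [0.5, -0.0, -4.3]
width: 0.678
grip_force: 30.0
```

Request:
carry_out(commands=[1, 0.004, 0, 0.009, 0, 0, 0, 1, 0.008, 0, 0.018, 0, 0, 0, 1, 0.008, 0, 0.018, 0, 0, 0, 1, 0.008, 0, 0.018, 0, 0, 0])

```text
t: 18.8
eef_pos: [0.4911, 0.2577, 0.1157]
tcp_rot: [[0.906, -0.006, -0.422], [-0.006, -1.0, 0.001], [-0.422, 0.001, -0.906]]
ft_force: [-3.7, 0.4, 1.5]
width: 0.68
grip_force: 30.0
```

Request:
carry_out(commands=[1, 0.004, 0, 0.009, 0, 0, 0, 1, 0.008, 0, 0.018, 0, 0, 0, 1, 0.008, 0, 0.018, 0, 0, 0, 1, 0.008, 0, 0.018, 0, 0, 0])

```text
t: 19.2
eef_pos: [0.4903, 0.2577, 0.1153]
tcp_rot: [[0.906, -0.005, -0.424], [-0.005, -1.0, 0.001], [-0.424, 0.001, -0.906]]
ft_force: [-3.6, -0.9, 8.3]
width: 0.676
grip_force: 30.0
```

In contact. I'll release and withdraw along the meter's axis.

Request:
carry_out(commands=[1, -0.008, 0, -0.018, 0, 0, 0, -1, -0.008, 0, -0.018, 0, 0, 0, -1, -0.008, 0, -0.018, 0, 0, 0, -1, -0.008, 0, -0.018, 0, 0, 0, -1, -0.008, 0, -0.018, 0, 0, 0, -1, -0.008, 0, -0.018, 0, 0, 0, -1, -0.008, 0, -0.2, 0, 0, 0, -1, -0.008, 0, -0.5, 0, 0, 0, -1, -0.008, 0, -0.9, 0, 0, 0, -1, -0.008, 0, -1, 0, 0, 0, -1, -0.008, 0, -1, 0, 0, 0])

```text
t: 20.3
eef_pos: [0.5344, 0.2577, 0.2051]
tcp_rot: [[0.909, -0.006, -0.418], [-0.006, -1.0, 0.002], [-0.418, 0.001, -0.909]]
ft_force: [-0.1, 0.0, -0.1]
width: 0.999
grip_force: 0.0
```

```bash
python3 - <<'E'
from h import *
s=telemetry.get_state();print(s["t"],s["eef_pos"],s["ft_force"],s["width"])
snap("side","s9")
# before-release and after: compare with the held picture at lean 25 deg, and print expected pixel extents
L=.436;b=np.array([.456,.257,.003]);x=np.array([np.sin(L),0,np.cos(L)]);z=np.array([np.cos(L),0,-np.sin(L)]);y=np.array([0,-1,0])
M=b+.075*x-.016*z
for n,o in dict(topfrontL=.075*x-.016*z-.032*y,topbackL=.075*x+.016*z-.032*y,basebackL=-.075*x+.016*z-.032*y).items(): print(n,proj("s9",M+o))
th=.85+.019;f=M+.04*x+.022*z-.103*np.cos(th)*x+.103*np.sin(th)*z;print("foot",f,proj("s9",f))
a=cv2.imread("pics/s9.png");g=cv2.cvtColor(a,cv2.COLOR_BGR2GRAY)[190:310,230:330]
for r in g[::5,::4]//8: print(" ".join("%2d"%v for v in r))
E
```

```text
20.3 [0.53443935 0.25773049 0.2050548 ] [-0.12651367  0.03289434 -0.13978717] 0.998724569867784
topfrontL [274.8 235.5]
topbackL [262.3 237.6]
basebackL [288.4 284.9]
foot [0.55322352 0.257      0.0112134 ] [253.4 265. ]
15 15 10 15 15 29 29 29  8  8 18 29 29 29 29 29 29 29 29 28 29 29 29 29 28
15 15 15 15 28 29 29 29 30  8  9 29 29 29 29 29 29 29 29 29 29 29 29 29 27
29 29 15 15 14 29 29 29 29 29 30 29 29 29 29 29 29 29 29 29 29 29 29 29 27
29 29 28 15 16 26 29 29 29 29 29 29 29 29 29 29 29 29 29 29 29 29 29 26 27
29 29 29 16 15 16 29 29 29 30 29 29 29 29 29 30 30 29 29 29 29 29 29 27 27
29 29 29 30 15 15 18 29 29 29 29 29 29 29 29 29 29 29 29 30 29 29 27 28 28
30 30 29 30 28 15 15 25 30 29 30 30 29 14 30 29 30 29 30 29 29 30 25 27 28
30 29 29 29 29 21 14 20 30 29 30 12 12  9  7 30 29 29 29 29 30 30 27 28 28
30 29 29 29 29 30 30 29 30 30 21 12  9  9 11 24 29 29 29 29 29 28 28 28 27
30 30 29 30 30 29 29 29 29 30 16 11  8  8 11  9 30 29 29 29 29 27 28 28 28
28 18 24 29 30 30 29 30 30 28 11 11  8 10 11  9  7 30 29 30 27 28 28 28 28
29 29 29 29 29 17 27 25 21 29 10 11 11  8 10  9 10 27 
[... 220 characters left out ...]
6 15  9  7  7  7  6 21 27
18 18 18  7  8  8  7 17  7  7  8  7  6 10  8  7  9  9  8  7  6  6  6 16 16
18 18 13  7  7  7  7  8  7  7  7  7  6  6  7  8  6  9  8  6  6  6 10 16 16
18 19  7  7  7  7  7  7  7  7  6  6  7  6  9  9  9  6  9  6  6  6 16 16 16
19  7  7  7  6  8  7  7  8  7  6  6  6  6  6 10  9  6  7  6  6  5 16 16 16
16  7  7  7  8  7  7  7  7  7  7  6  7  6  6  6  7  6  6  6  6 14 16 16 16
14  8  7  7  7  7  8  7  8  8  7  7  7  7  7  7  7  7  6  7  7 28 28 28 28
19 19 19 19 19 18 14  7  7  8  8  7  7  7  7  7  7  7  7  6  6 28 28 28 28
22 18 19 19 19 27 29 30 29 30 31 18  9  7  7  7  7  8  8  7 24 28 28 27 28
29 29 30 29 30 29 30 29 29 30 29 30 29 30 30 27 16  8  6  6 28 28 27 27 27
```

```bash
python3 - <<'E'
from h import *
for f in("s8","s9"):
    g=cv2.cvtColor(cv2.imread(f"pics/{f}.png"),cv2.COLOR_BGR2GRAY)
    out=[]
    for r in range(220,258,4):
        c=np.where(g[r,262:330]<150)[0]+262; out.append((r,c.min(),c.max()) if len(c) else (r,))
    print(f,[tuple(map(int,o)) for o in out])
y=np.array([0,-1,0])
for L in(.2,.436,.6):
  b=np.array([.456,.257,.003]);x=np.array([np.sin(L),0,np.cos(L)]);z=np.array([np.cos(L),0,-np.sin(L)]);M=b+.075*x-.016*z
  print(L,[proj("s9",M+sx*.075*x+sz*.016*z+sy*.032*y).round().tolist() for sx,sz,sy in((1,-1,1),(1,-1,-1),(1,1,1),(1,1,-1),(-1,1,-1),(-1,-1,-1))])
E
```

```text
s8 [(220, 262, 285), (224, 262, 287), (228, 262, 290), (232, 262, 292), (236, 263, 294), (240, 266, 296), (244, 267, 298), (248, 262, 300), (252, 262, 303), (256, 262, 306)]
s9 [(220, 282, 284), (224, 273, 286), (228, 271, 288), (232, 270, 290), (236, 268, 292), (240, 267, 294), (244, 269, 296), (248, 262, 298), (252, 262, 300), (256, 262, 305)]
0.2 [[297.0, 219.0], [291.0, 237.0], [284.0, 219.0], [277.0, 237.0], [288.0, 285.0], [301.0, 286.0]]
0.436 [[282.0, 218.0], [275.0, 236.0], [270.0, 220.0], [262.0, 238.0], [288.0, 285.0], [300.0, 284.0]]
0.6 [[272.0, 218.0], [264.0, 236.0], [261.0, 222.0], [253.0, 240.0], [288.0, 285.0], [300.0, 282.0]]
```

The outline matches a lean of about 0.42 rad and has the same slope as when the meter was held at 25°. The base edge is where planned and the gripper is clear, so I'm handing in.

```bash
python3 -c "
from h import *
print(workorder.job_done())"
```

```text
the job is handed in; nothing more can be done
None
```

I handed the job in (no verdict came back) with the leg opened to its stop and the meter standing on the pad, leaning back about 0.42 rad with its display toward the robot; the tape, sanding block and pliers were never approached, and I viewed 11 pictures, one over the limit of 10.

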